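# Load the socket selector in order of size

## Robot

A 7-joint arm with a two-finger parallel gripper is mounted at the origin on the work surface. World frame = base frame: x ahead of the robot, y to its left, z up, the work surface at z = 0. Lengths are in mm, angles in rad, forces in N, time in s.
With the tool pointing down it reaches from about 400 to 875 mm from the base axis. Payload 4.4 kg.
Tool frame: the origin (TCP) lies at the very end of the fingers, on their centre line; the grasp point (between the pads) lies 19 mm behind it; z points along the fingers, x is the direction in which the jaws open and shut, and the axes are right-handed (so a half turn about z gives the same grasp; the last joint's range is limited). The gripper opens to 85 mm and grips with 20 to 120 N. Pads are 22 mm wide; open, the fingers measure 114 mm over their backs; the gripper's body (76 mm by 85 mm) begins 54 mm behind the grasp point. The pads swing forward as they close: fully open they stand 13 mm farther back than shut.
Start: joints at [1.052, 0.628, 0.038, 1.517, -0.027, 0.996, -0.02], TCP at [284.394, -584.498, 231.313] pointing down, gripper open.
Joint ranges: [-3.06, 3.06], [-0.37, 2.12], [-1.25, 1.32], [0.18, 2.47], [-1.1, 4.24], [0.23, 1.98], [-2.94, 2.94]. Speed limits (rad/s): [2.57, 2.57, 3.14, 3.14, 3.14, 3.14, 3.14].

## Interface

Orientations are given as [roll, pitch, yaw] about the fixed x, y, z axes, in that order (R = Rz(yaw) Ry(pitch) Rx(roll)).
In Python, from cell import ctrl, get_image, job, models gives the robot as it stands.
- The arm moves only by the tool move_arm, never from a script. Its argument "moves" is a list that holds one entry, the list of rows, each a list of 6 numbers: the shift along the tool's x, y, z in m, then the turn, a rotation vector about the tool's x, y, z in rad. A call has 1 to 20 rows; each row is the pose to reach, as a shift and turn from the pose commanded when the call began, along the tool's axes at that moment; what a row does not reach only later rows make up. A row lasts 1/8 s, in which the tool goes at most 62.5 mm and 10.7 degrees, less where a joint would pass 70% of its speed; a pose out of reach is approached as far as the arm can. A call with a gripper value outside its range is refused whole. "jaw" is the opening, from 0 (shut) to 1 (fully open), set as the call begins (left out, the last holds). The fingers move at their own pace and stop on an object; the grip force is fixed at half the most. Time passes only in rows, so rows that repeat a pose let the fingers close. It gives the time, the measured TCP pose, the force and the opening at its end, in the units of the state.
- ctrl.read_state(): the state, without advancing time (a new reading comes with each control period).
- get_image(name): name is "scene" or "top"; returns a dict with "color" (480x640x3 uint8, blue, green, red), "fov_y" (degrees; the focal length in pixels is half the picture's height over the tangent of half this angle, whatever the lens; pixels are square), "cx", "cy" (the principal point, pixels), "k1" (the pictures are not rectified: a ray, as slopes to the right and down, at radius r is drawn at 1 + k1 r^2 times it, then the intrinsics apply), "origin" and "orientation" of the camera in the world. Camera axes: x right, y up, looking along -z (the intrinsics and any distortion apply to the point x, -y, -z); pixel columns grow to the right and rows downward; lengths in mm; the calibration is good to about 2 mm. A picture is of the moment at which its call begins. There is no depth.
- job.finish_job(): hands the job in, once; it reports no verdict.
Trained networks look in the newest picture that a camera, given by its name, has taken for a name from the list of things; names that differ only in an ending like _2 or _b are one class to them, and where a whole thing is asked for, a point or a joint stands for the part that bears it (a point fixed in the world has none). Each returns a list of dicts, best first, with "score" (0 to 1); they miss things now and then, are a little off and sometimes report something else, mostly with a low value. They report only what shows in the picture. A call takes as long as a camera call. They do not tell look-alikes from the thing itself.
- models.cut_out(camera, thing): "pixels" (480x640 bool, what is visible of it) and "uv" ([column, row] in pixels, amid what is visible of it).
- models.place_of(camera, thing): "uv" ([column, row] in pixels: a listed point, or the origin of a listed thing).
The state is a dict: "clock": time; "qpos": joint angles; "qd": joint speeds; "tau": joint torques, N m; "eef_pos": TCP position; "tool_rot": TCP orientation; "force": force on the tool from outside, world axes, zero at the start; "torque": the same for the moment, N m; "width": finger opening in mm.
Only numpy, scipy, OpenCV 4.12 (cv2) and the standard library are available. Lean on these libraries where they do the work, as an engineer would, in place of code of your own. Each camera call takes 0.05 s, during which the arm holds its last target.

## Task

Put the four nut-runner sockets back into the socket selector in order of size: the smallest in the holder next to the head module with the green lamp, and so on up to the largest in the holder farthest from it. Set each one down upright on the floor of its well rather than dropping it in, and do not push the tub of screws aside.

Things in the scene. Friction and masses are not known exactly. Their poses are not given: they have to be found in the camera images.
- socket_s: the smallest of four round steel nut-runner sockets, a plain upright cylinder 22 mm in diameter and 54 mm tall, with a yellow ring round its upper end that also shows as a yellow annulus on top (square drive hole up). Stands loose on the bench. Origin: centre of its underside, z up along it.
- socket_m: the second smallest of four round steel nut-runner sockets, a plain upright cylinder 28 mm in diameter and 60 mm tall, with a blue ring round its upper end that also shows as a blue annulus on top (square drive hole up). Stands loose on the bench. Origin: centre of its underside, z up along it.
- socket_l: the second largest of four round steel nut-runner sockets, a plain upright cylinder 34 mm in diameter and 66 mm tall, with a red ring round its upper end that also shows as a red annulus on top (square drive hole up). Stands loose on the bench. Origin: centre of its underside, z up along it.
- socket_xl: the largest of four round steel nut-runner sockets, a plain upright cylinder 40 mm in diameter and 74 mm tall, with a white ring round its upper end that also shows as a white annulus on top (square drive hole up). Stands loose on the bench. Origin: centre of its underside, z up along it.
- holder_a: one of four identical fixed black socket holders in a row on the selector's rail (the letters are in no order; centres 68 to 88 mm apart). 70 mm across the rail (x), 66 mm along it (y), 24 mm high; in its top a round well, 56 mm across, 14 mm deep, that takes any socket. Origin: centre of its underside, 12 mm above the bench; the well's floor is 10 mm and its rim 24 mm above the origin.
- holder_b: one of four identical fixed black socket holders in a row on the selector's rail (the letters are in no order; centres 68 to 88 mm apart). 70 mm across the rail (x), 66 mm along it (y), 24 mm high; in its top a round well, 56 mm across, 14 mm deep, that takes any socket. Origin: centre of its underside, 12 mm above the bench; the well's floor is 10 mm and its rim 24 mm above the origin.
- holder_c: one of four identical fixed black socket holders in a row on the selector's rail (the letters are in no order; centres 68 to 88 mm apart). 70 mm across the rail (x), 66 mm along it (y), 24 mm high; in its top a round well, 56 mm across, 14 mm deep, that takes any socket. Origin: centre of its underside, 12 mm above the bench; the well's floor is 10 mm and its rim 24 mm above the origin.
- holder_d: one of four identical fixed black socket holders in a row on the selector's rail (the letters are in no order; centres 68 to 88 mm apart). 70 mm across the rail (x), 66 mm along it (y), 24 mm high; in its top a round well, 56 mm across, 14 mm deep, that takes any socket. Origin: centre of its underside, 12 mm above the bench; the well's floor is 10 mm and its rim 24 mm above the origin.
- head: the selector's head module: fixed grey block on the rail, 66 mm across the rail (x), 46 mm along it (y), 40 mm high, a green lamp on top (to 56 mm), a plug on its side away from the robot. It is at either end of the row, about 73 mm from the nearest holder's centre; the other end has a low plain grey cap. Origin: centre of its underside, 12 mm above the bench.
- tub: bystander: loose square cream plastic tub of screws, 88 x 88 mm, 42 mm high, standing among the sockets. Origin: centre of its underside.
Mind the look-alikes: they are no part of the job. What is shaped like the socket_s but turquoise is not meant. What is shaped like the socket_m but orange is not meant.

How it is judged:
By the outcome, as a careful person would: the job done as asked, in the order asked, and still so for the second after the job is handed in, with the robot touching nothing.
It also fails if it takes over 109 s, if anything falls off the work surface, if the arm or the gripper's body presses on something with over 40 N, if the wrist force passes 120 N, or if a joint passes its speed limit or range.

## Working session

There is one attempt and no reset: what is moved stays moved. The work goes in short steps, Python scripts to look and compute and a tool call to move; the robot and the scene stay as the last step left them, time stands still between calls to the robot, and variables do not carry over. Pictures are saved under pics/ and viewed, and the job is handed in when it is done.

Besides the shell and the picture viewer there is one more tool, called after ">>>" as name(argument=value, ...) on one line, values as JSON. move_arm: Moves the arm, as the interface text tells. Its arguments: {"type":"object","properties":{"moves":{"type":"array","items":{"type":"array","items":{"type":"array","items":{"type":"number"}}}},"jaw":{"type":"number"}},"required":["moves"]}

```bash
ls; mkdir -p pics
python3 - <<'E'
from cell import ctrl,get_image,job,models
import cv2
for n in("scene","top"):
    d=get_image(n); cv2.imwrite(f"pics/{n}0.png",d["color"]); print(n,{k:v for k,v in d.items() if k!="color"})
s=ctrl.read_state(); print(s)
E
```

```text
pics
scene {'fov_y': 44.29896075566958, 'cx': 310.7294475929367, 'cy': 250.12112026258612, 'k1': -0.04112324224528138, 'origin': array([1309.97890347,  298.62040705,  739.54597318]), 'orientation': array([ 0.87270156, -0.01115927,  1.93262242])}
top {'fov_y': 53.31118642180253, 'cx': 323.375412301857, 'cy': 236.6241707728581, 'k1': -0.06679378003691445, 'origin': array([ 417.54154202,   15.79047809, 1106.11340263]), 'orientation': array([ 0.11063646, -0.01877022, -1.54603069])}
{'clock': 0.1, 'qpos': array([ 1.05220041,  0.62923461,  0.03844589,  1.51825356, -0.02705592,
        0.9963512 , -0.01998106]), 'qd': array([-0.00064427, -0.00141453, -0.00015639, -0.00221764, -0.00028021,
       -0.00034433, -0.00022422]), 'tau': array([ 3.31148214e-03, -5.64537942e+01,  1.23062510e+00, -1.93975031e+01,
        1.13335319e-02,  5.39058834e-03,  2.30473023e-05]), 'eef_pos': array([ 284.15595699, -583.96622464,  230.49802889]), 'tool_rot': array([-3.14156296e+00,  1.72965897e-03, -1.11801247e+00]), 'force': array([-0.80276712, -0.888048  , -1.43696754]), 'torque': array([-0.01090284,  0.00205497, -0.00540643]), 'width': 85.30651566141886}
```

View pics/scene0.png

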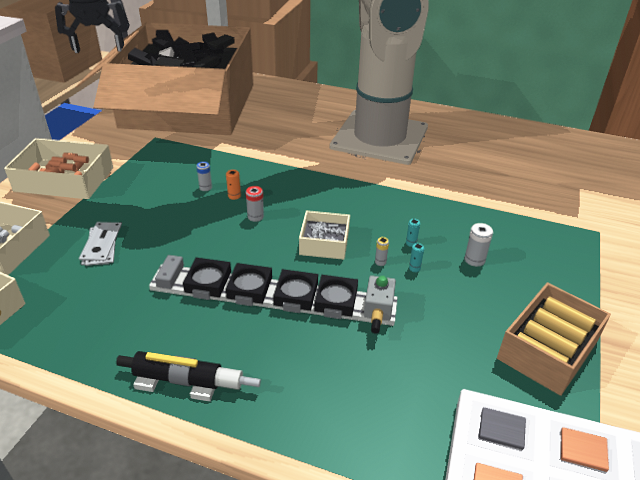

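View pics/top0.png

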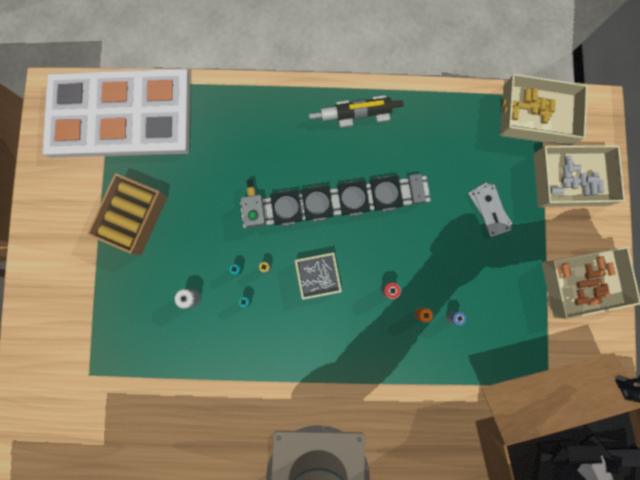

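The top view shows these things:
- Sockets: yellow (264,267), blue (460,319), red (392,291), white (184,299).
- Look-alikes to leave alone: turquoise (235,269) and (244,302), orange (425,315).
- Selector and tub: the green lamp and head are at (252,210). The wells, going away from it, are at about (287,207), (317,203), (353,198) and (386,193). The tub is at (318,276).

Next I'll measure positions.

```bash
cat > h.py <<'E'
import numpy as np, cv2
from scipy.spatial.transform import Rotation as Ro
from cell import ctrl,get_image,job,models
def K(d):
    f=240/np.tan(np.radians(d["fov_y"])/2); return np.array([[f,0,d["cx"]],[0,f,d["cy"]],[0,0,1]]),np.array([d["k1"],0,0,0,0.])
def px2w(d,uv,z):
    k,di=K(d); p=cv2.undistortPoints(np.array([[uv]],float),k,di)[0,0]
    r=Ro.from_euler("xyz",d["orientation"]).as_matrix()@np.array([p[0],-p[1],-1]); o=np.array(d["origin"])
    return o+r*(z-o[2])/r[2]
def w2px(d,P):
    k,di=K(d); R=Ro.from_euler("xyz",d["orientation"]).as_matrix()
    c=(np.atleast_2d(P)-d["origin"])@R; c=c*[1,-1,-1]
    return cv2.projectPoints(c,np.zeros(3),np.zeros(3),k,di)[0][:,0]
E
cat > m.py <<'E'
from h import *
H=dict(socket_s=0,socket_m=0,socket_l=0,socket_xl=0,tub=0,holder_a=12,head=12)
for n in("top","scene"):
    d=get_image(n)
    for t,z in H.items():
        for r in models.place_of(n,t): print(n,t,round(r["score"],2),np.round(r["uv"],1),np.round(px2w(d,r["uv"],z)[:2],1))
E
python3 m.py
python3 - <<'E'
import cv2
a=cv2.imread("pics/top0.png"); c=a[165:335,165:480]
cv2.imwrite("pics/crop0.png",cv2.resize(c,None,fx=2.5,fy=2.5,interpolation=2))
E
```

```text
top socket_s 0.77 [385.9 288.4] [ 424.5 -149.3]
top socket_s 0.66 [421.  313.5] [ 368.6 -231.5]
top socket_s 0.57 [267.8 268.5] [463.4 124.5]
top socket_s 0.57 [239.8 271.1] [455.7 188.9]
top socket_s 0.5 [250.  299.9] [390.4 162.8]
top socket_s 0.45 [455.  317.8] [ 360.2 -311. ]
top socket_m 0.77 [385.9 288.4] [ 424.5 -149.3]
top socket_m 0.66 [421.  313.5] [ 368.6 -231.5]
top socket_m 0.57 [267.8 268.5] [463.4 124.5]
top socket_m 0.57 [239.8 271.1] [455.7 188.9]
top socket_m 0.5 [250.  299.9] [390.4 162.8]
top socket_m 0.45 [455.  317.8] [ 360.2 -311. ]
top socket_l 0.77 [385.9 288.4] [ 424.5 -149.3]
top socket_l 0.66 [421.  313.5] [ 368.6 -231.5]
top socket_l 0.57 [267.8 268.5] [463.4 124.5]
top socket_l 0.57 [239.8 271.1] [455.7 188.9]
top socket_l 0.5 [250.  299.9] [390.4 162.8]
top socket_l 0.45 [455.  317.8] [ 360.2 -311. ]
top socket_xl 0.93 [190.8 298.2] [390.4 299.1]
top tub 0.89 [316.8 273.8] [454.2  11.1]
top holder_a 0.81 [385.6 195.4] [ 640.3 -144.6]
top holder_a 0.73 [316.2 203.6] [616.2  16.8]
top holder_a 0.7 [287.  208.2] [603.5  84.1]
top holder_a 0.62 [349.8 200.4
[... 563 characters left out ...]
74 [380.  262.6] [468.9 130.5]
scene socket_m 0.72 [206.4 187.1] [ 363.2 -300. ]
scene socket_l 0.82 [412.4 265.9] [455.5 190.5]
scene socket_l 0.8 [236.1 196.8] [ 372.9 -221.5]
scene socket_l 0.78 [411.9 242.9] [388.  173.7]
scene socket_l 0.77 [255.8 214.4] [ 415.7 -154.4]
scene socket_l 0.74 [380.  262.6] [468.9 130.5]
scene socket_l 0.72 [206.4 187.1] [ 363.2 -300. ]
scene socket_xl 0.8 [474.6 258.3] [389.5 298.1]
scene tub 0.69 [324.7 242.1] [449.3  11.3]
scene holder_a 0.95 [337.4 298. ] [601.   88.9]
scene holder_a 0.9 [296.7 295.6] [621.5  20.3]
scene holder_a 0.63 [204.3 281. ] [ 647.5 -148.8]
scene holder_a 0.6 [250.7 288.9] [635.6 -62.1]
scene head 0.65 [378.9 308.6] [599.6 163.9]
```

View pics/crop0.png

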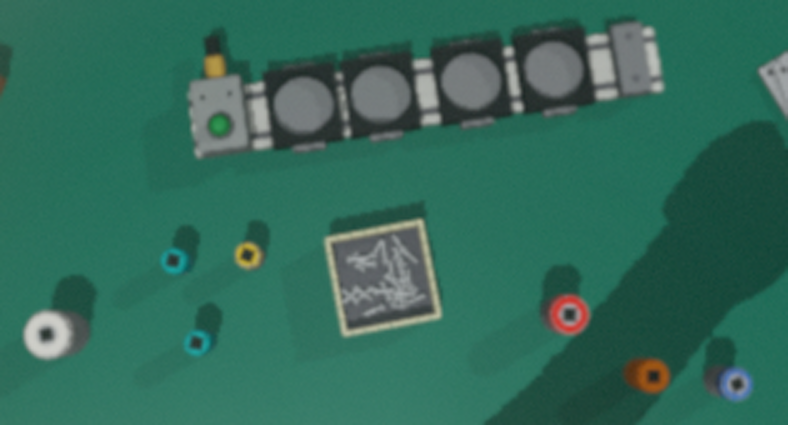

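The crop confirms it: the yellow, blue, red and white annuli are the four sockets, and the turquoise and orange ones are to be avoided. Next I refine by colour at the known top heights.

```bash
cat > col.py <<'E'
from h import *
T={"s":(54,(18,35),(264,267),(381,243)),"m":(60,(100,125),(460,319),(204,167)),"l":(66,(170,8),(392,291),(255,190)),"xl":(74,None,(184,299),(481,231))}
def ring(d,n,k,c=None,rad=17):
    H,hu,a,b=T[k]; c=c or(a if n=="top" else b)
    im=cv2.resize(d["color"],None,fx=4,fy=4,interpolation=cv2.INTER_CUBIC)
    hsv=cv2.cvtColor(im,cv2.COLOR_BGR2HSV); h,s,v=[hsv[...,i].astype(int) for i in range(3)]
    if hu is None: m=(s<45)&(v>165)
    elif hu[0]<hu[1]: m=(h>=hu[0])&(h<=hu[1])&(s>(70 if k=='m' else 90))&(v>70)
    else: m=((h>=hu[0])|(h<=hu[1]))&(s>110)&(v>70)
    yy,xx=np.mgrid[:im.shape[0],:im.shape[1]]
    m&=np.hypot(xx-4*c[0]-1.5,yy-4*c[1]-1.5)<rad*4
    ys,xs=np.nonzero(m)
    return m,(xs,ys)
if __name__=="__main__":
    for n in("top","scene"):
        d=get_image(n); 
        for k in T:
            m,(xs,ys)=ring(d,n,k)
            # biggest component
            nl,lab,st,ce=cv2.connectedComponentsWithStats(m.astype(np.uint8))
            i=1+np.argmax(st[1:,4]); x,y,w,h,A=st[i]
            pts=np.argwhere(lab==i)[:,::-1].astype(np.int32)
            (cx,cy),r=cv2.minEnclosingCircle(pts)
            for lbl,(u,v) in(("circ",((cx-1.5)/4,(cy-1.5)/4)),("cent",((ce[i][0]-1.5)/4,(ce[i][1]-1.5)/4))):
                print(n,k,lbl,np.round([u,v],1),"wh",w/4,h/4,np.round(px2w(d,(u,v),T[k][0])[:2],1))
E
python3 col.py
python3 - <<'E'
from h import *
d=get_image("top"); im=cv2.resize(d["color"],None,fx=4,fy=4,interpolation=2)
hsv=cv2.cvtColor(im,cv2.COLOR_BGR2HSV)
for c in((287,207),(317,203),(353,198),(386,193)):
    m=((hsv[...,2]>80)&(hsv[...,1]<70)).astype(np.uint8)
    z=np.zeros_like(m); cv2.circle(z,(c[0]*4,c[1]*4),15*4,1,-1); m&=z
    m=cv2.morphologyEx(m,cv2.MORPH_OPEN,np.ones((9,9)))
    nl,lab,st,ce=cv2.connectedComponentsWithStats(m); i=lab[c[1]*4,c[0]*4]
    u=(ce[i]-1.5)/4; print(c,u.round(1),st[i][2:]/4, px2w(d,u,22)[:2].round(1),px2w(d,u,36)[:2].round(1))
E
```

```text
top s circ [263.9 266.7] wh 10.25 9.5 [465. 128.]
top s cent [263.8 266.5] wh 10.25 9.5 [465.3 128.1]
top m circ [458.2 317.7] wh 14.5 13.5 [ 363.6 -300.4]
top m cent [457.6 317.9] wh 14.5 13.5 [ 363.3 -299. ]
top l circ [392.  290.1] wh 15.75 15.0 [ 420.8 -152.9]
top l cent [391.9 290.1] wh 15.75 15.0 [ 420.7 -152.6]
top xl circ [183.4 298.5] wh 17.75 18.0 [391.  296.1]
top xl cent [183.3 298.6] wh 17.75 18.0 [391.  296.2]
scene s circ [382.1 245.1] wh 12.25 7.5 [481.8 133.2]
scene s cent [381.9 246.7] wh 12.25 7.5 [486.4 134.1]
scene m circ [202.9 168.5] wh 13.0 8.0 [ 379.8 -292.6]
scene m cent [203.2 170.7] wh 13.0 8.0 [ 387.3 -287.9]
scene l circ [253.6 189.4] wh 16.25 9.25 [ 419.9 -153.8]
scene l cent [253.6 189.8] wh 16.25 9.25 [ 421.3 -153.2]
scene xl circ [481.6 230.1] wh 22.25 13.25 [396.1 298.1]
scene xl cent [481.8 229.3] wh 22.25 13.25 [393.5 298. ]
(287, 207) [285.9 206.6] [  24.     22.25 1681.25] [605.4  86.2] [603.   85.2]
(317, 203) [316.8 202.3] [  23.75   22.   1677.75] [617.6  15.6] [615.   15.6]
(353, 198) [353.  197.1] [  23.75   22.5  1665.75] [632.  -67.6] [629.2 -66.5]
(386, 193) [386.  192.3] [  23.25   22.25 1620.25] [ 645.6 -144. ] [ 642.6 -141.9]
```

```bash
cat > ov.py <<'E'
from h import *
import sys
S=dict(s=(465,129,22,54),m=(363,-301,28,60),l=(420,-153,34,66),xl=(391,297,40,74))
W=[(603.5,86.5),(617,16.5),(632,-66.5),(645.5,-144.5)]
t=np.linspace(0,2*np.pi,60)
def circ(x,y,D,z): return np.c_[x+D/2*np.cos(t),y+D/2*np.sin(t),0*t+z]
def crop(d,c,hw,polys,sc=8):
    x0,y0=int(c[0]-hw),int(c[1]-hw)
    im=cv2.resize(d["color"][y0:y0+2*hw,x0:x0+2*hw],None,fx=sc,fy=sc,interpolation=2)
    for P,co in polys:
        q=((w2px(d,P)-[x0,y0]+.5)*sc-.5).round().astype(np.int32)
        cv2.polylines(im,[q],True,co,1,cv2.LINE_AA)
    return im
if __name__=="__main__":
    rows=[]
    for n in("top","scene"):
        d=get_image(n); r=[]
        for k,(x,y,D,H) in S.items():
            r.append(crop(d,w2px(d,(x,y,H/2))[0],14,[(circ(x,y,D,H),(0,255,0)),(circ(x,y,D,0),(0,0,255))],7))
        rows.append(np.hstack(r))
        r=[]
        for x,y in W: r.append(crop(d,w2px(d,(x,y,30))[0],20,[(circ(x,y,56,36),(0,255,0)),(circ(x,y,56,22),(0,0,255))],5)[:196,:196])
        rows.append(np.hstack([cv2.resize(a,(196,196)) for a in r]))
    cv2.imwrite(sys.argv[1],np.vstack(rows)[:, :800] if np.vstack(rows).shape[0]<=800 else 0)
    a=np.vstack(rows); print(a.shape)
E
python3 ov.py pics/ov1.png; python3 -c "
import cv2;a=cv2.imread('pics/ov1.png');cv2.imwrite('pics/ov1b.png',cv2.resize(a,None,fx=.76,fy=.76,interpolation=3))"
```

```text
(784, 784, 3)
```

View pics/ov1b.png

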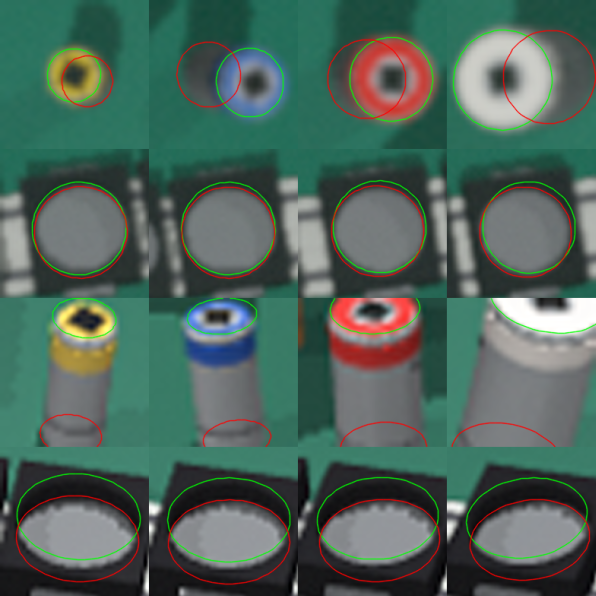

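Top-view fits are good to about 1–2 mm. The scene camera agrees to within a few mm. I'll keep the jaws along world x (yaw 0), so the fingers clear the neighbouring sockets, the tub and the adjacent holders. First target is socket_m (blue, top view (459,318)), at about (362,-302).

>>> move_arm(moves=[[[-0.22,-0.1935,0.08,0,0,-1.118],[-0.22,-0.1935,0.08,0,0,-1.118],[-0.22,-0.1935,0.08,0,0,-1.118],[-0.22,-0.1935,0.08,0,0,-1.118],[-0.22,-0.1935,0.08,0,0,-1.118],[-0.22,-0.1935,0.08,0,0,-1.118],[-0.22,-0.1935,0.08,0,0,-1.118],[-0.22,-0.1935,0.08,0,0,-1.118],[-0.22,-0.1935,0.08,0,0,-1.118],[-0.22,-0.1935,0.08,0,0,-1.118],[-0.22,-0.1935,0.08,0,0,-1.118]]], jaw=1)

```text
clock: 2.52
eef_pos: [362.1, -302.2, 151.3]
tool_rot: [3.141, -0.0, -0.001]
force: [0.2, 0.3, -0.1]
width: 85.6
```

>>> move_arm(moves=[[[0,0,0.03,0,0,0],[0,0,0.06,0,0,0],[0,0,0.08,0,0,0],[0,0,0.08,0,0,0]]])

```text
clock: 3.02
eef_pos: [361.4, -301.4, 70.3]
tool_rot: [-3.14, 0.002, -0.0]
force: [1.1, -0.1, 0.4]
width: 85.3
```

Run:
```python
from h import *
ims=[]
for n,c in(("top",(459,318)),("scene",(205,175))):
    d=get_image(n); x,y=c[0]-50,c[1]-50
    ims.append(cv2.resize(d["color"][y:y+100,x:x+100],(400,400),interpolation=2))
cv2.imwrite("pics/g1.png",np.hstack(ims))
```

```text
(no output)
```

View pics/g1.png

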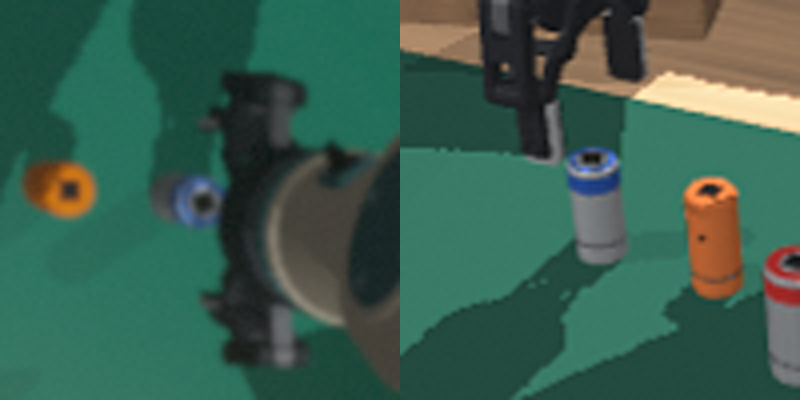

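Run:
```python
from h import *
for n,c in(("top",(459,318)),("scene",(205,175))):
    d=get_image(n)
    for P in([361.4,-301.4,70],[361.4+43,-301.4,83],[361.4-43,-301.4,83],[362,-302,60],[361,-301,163]):
        print(n,P,((w2px(d,P)[0]-c+50)*4).round())
```

```text
top [361.4, -301.4, 70] [204. 204.]
top [404.4, -301.4, 83] [211. 125.]
top [318.4, -301.4, 83] [211. 287.]
top [362, -302, 60] [200. 202.]
top [361, -301, 163] [260. 216.]
scene [361.4, -301.4, 70] [192. 138.]
scene [404.4, -301.4, 83] [149. 157.]
scene [318.4, -301.4, 83] [227.  80.]
scene [362, -302, 60] [192. 154.]
scene [361, -301, 163] [174. -18.]
```

The fingertips and the ring are where I predicted in both cameras. I'll descend and grip.

>>> move_arm(moves=[[[0,0,0.015,0,0,0],[0,0,0.03,0,0,0],[0,0,0.04,0,0,0],[0,0,0.04,0,0,0]]])

```text
clock: 3.72
eef_pos: [361.8, -301.7, 30.7]
tool_rot: [-3.141, 0.001, 0.0]
force: [0.1, 0.4, 0.0]
width: 85.1
```

>>> move_arm(moves=[[[0,0,0,0,0,0],[0,0,0,0,0,0],[0,0,0,0,0,0],[0,0,0,0,0,0],[0,0,0,0,0,0],[0,0,0,0,0,0],[0,0,0,0,0,0],[0,0,0,0,0,0]]], jaw=0)

```text
clock: 4.72
eef_pos: [362.4, -302.2, 31.7]
tool_rot: [3.141, -0.001, -0.0]
force: [-0.0, -0.0, 5.2]
width: 26.2
```

>>> move_arm(moves=[[[0,0,-0.03,0,0,0],[0,0,-0.08,0,0,0],[0,0,-0.14,0,0,0],[0.03,-0.04,-0.14,0,0,0],[0.065,-0.08,-0.14,0,0,0],[0.1,-0.125,-0.14,0,0,0],[0.135,-0.17,-0.14,0,0,0],[0.17,-0.215,-0.14,0,0,0],[0.205,-0.255,-0.14,0,0,0],[0.235,-0.295,-0.14,0,0,0],[0.255,-0.3185,-0.14,0,0,0],[0.255,-0.3185,-0.14,0,0,0],[0.255,-0.3185,-0.14,0,0,0],[0.255,-0.3185,-0.14,0,0,0]]])

```text
clock: 6.48
eef_pos: [616.3, 14.7, 171.0]
tool_rot: [3.14, 0.001, -0.002]
force: [-0.8, -0.4, -1.8]
width: 26.2
```

>>> move_arm(moves=[[[0,0,0.03,0,0,0],[0,0,0.06,0,0,0],[0,0,0.08,0,0,0],[0,0,0.08,0,0,0],[0,0,0.08,0,0,0]]])

```text
clock: 7.1
eef_pos: [617.7, 16.0, 92.2]
tool_rot: [3.142, -0.001, -0.001]
force: [0.9, 0.9, -0.5]
width: 26.2
```

```bash
cat > look.py <<'E'
from h import *
import sys
P=eval(sys.argv[1]); hw=int(sys.argv[3]) if len(sys.argv)>3 else 50; ims=[]
for n in("top","scene"):
    d=get_image(n); c=w2px(d,P)[0].round().astype(int); x,y=max(c[0]-hw,0),max(c[1]-hw,0)
    ims.append(cv2.resize(d["color"][y:y+2*hw,x:x+2*hw],(400,400),interpolation=2))
cv2.imwrite(sys.argv[2],np.hstack(ims)); s=ctrl.read_state(); print(s["clock"],s["eef_pos"].round(1),s["force"].round(1),s["width"])
E
python3 look.py 617,16,50 pics/p1.png
```

```text
7.2 [618.   16.3  92.6] [ 0.2 -0.6 -1.1] 26.367230953283542
```

View pics/p1.png

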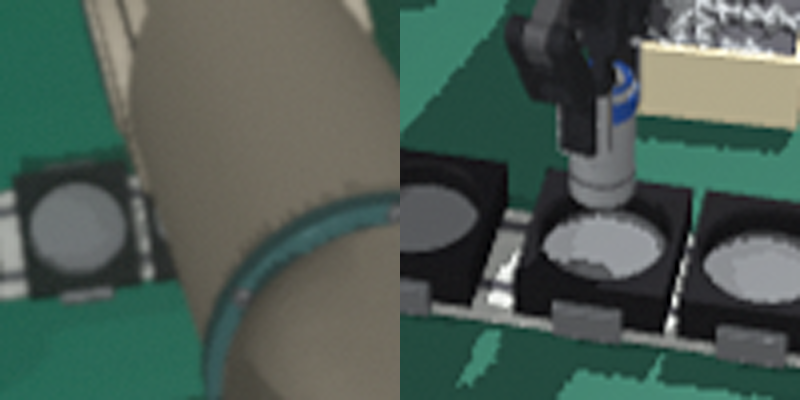

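The socket is upright, held off-centre over the second well. I'll lower it.

>>> move_arm(moves=[[[0,0,0.015,0,0,0],[0,0,0.03,0,0,0],[0,0,0.036,0,0,0],[0,0,0.036,0,0,0],[0,0,0.036,0,0,0]]])

```text
clock: 7.82
eef_pos: [617.2, 16.5, 55.2]
tool_rot: [-3.142, -0.0, 0.0]
force: [-0.3, 0.2, -2.1]
width: 26.0
```

>>> move_arm(moves=[[[0,0,0.001,0,0,0],[0,0,0.002,0,0,0],[0,0,0.002,0,0,0]]])

```text
clock: 8.2
eef_pos: [617.4, 16.5, 53.8]
tool_rot: [-3.142, -0.001, -0.0]
force: [-0.3, 0.2, 2.4]
width: 26.2
```

>>> move_arm(moves=[[[0,0,0.001,0,0,0],[0,0,0.001,0,0,0]]])

```text
clock: 8.45
eef_pos: [617.5, 16.5, 53.7]
tool_rot: [3.141, -0.001, -0.0]
force: [-2.6, 0.3, 10.5]
width: 25.8
```

Contact with the floor (10 N). I'll release and rise.

>>> move_arm(moves=[[[0,0,0,0,0,0],[0,0,0,0,0,0],[0,0,0,0,0,0],[0,0,0,0,0,0],[0,0,-0.02,0,0,0],[0,0,-0.06,0,0,0],[0,0,-0.12,0,0,0],[0,0,-0.12,0,0,0]]], jaw=0.8)

```text
clock: 9.45
eef_pos: [621.2, 17.1, 178.9]
tool_rot: [-3.141, -0.012, -0.0]
force: [0.1, -0.5, -0.7]
width: 68.1
```

```bash
python3 look.py 617,16,50 pics/p2.png
```

```text
9.55 [617.7  16.4 174.1] [ 0.1  0.3 -0. ] 68.18369185897187
```

View pics/p2.png

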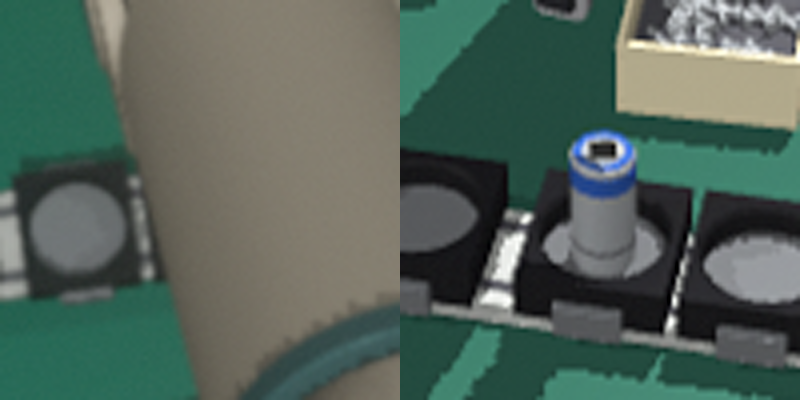

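socket_m stands upright on the floor of well 2. Next is socket_l (red).

>>> move_arm(moves=[[[-0.035,0.03,0,0,0,0],[-0.075,0.065,0,0,0,0],[-0.115,0.1,0,0,0,0],[-0.155,0.135,0,0,0,0],[-0.185,0.16,0,0,0,0],[-0.1975,0.1695,0,0,0,0],[-0.1975,0.1695,0.04,0,0,0],[-0.1975,0.1695,0.08,0,0,0],[-0.1975,0.1695,0.08,0,0,0],[-0.1975,0.1695,0.08,0,0,0]]], jaw=1)

```text
clock: 10.8
eef_pos: [420.6, -152.5, 92.9]
tool_rot: [-3.141, -0.001, 0.001]
force: [-0.1, -0.3, 0.3]
width: 86.0
```

```bash
python3 look.py 420,-153,60 pics/p3.png
```

```text
10.9 [ 420.9 -153.    93.6] [-0.1  0.6  0.2] 85.22748775130457
```

View pics/p3.png

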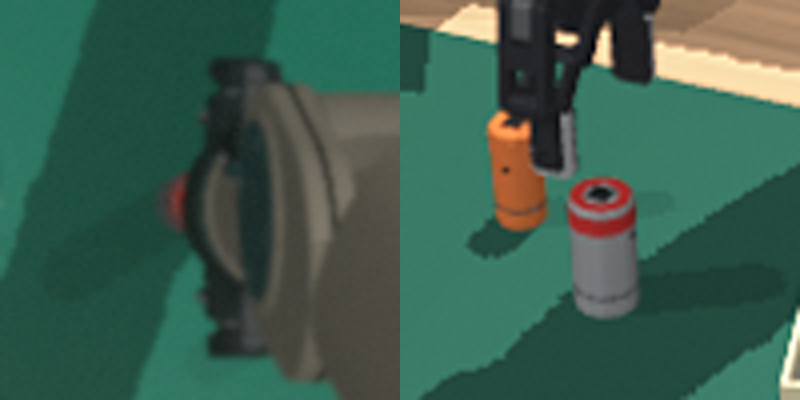

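>>> move_arm(moves=[[[0,0,0.02,0,0,0],[0,0,0.04,0,0,0],[0,0,0.058,0,0,0],[0,0,0.063,0,0,0],[0,0,0.063,0,0,0],[0,0,0.063,0,0,0]]])

```text
clock: 11.65
eef_pos: [420.4, -153.3, 30.2]
tool_rot: [3.141, -0.002, -0.0]
force: [-0.5, 0.2, 0.1]
width: 85.3
```

>>> move_arm(moves=[[[0,0,0,0,0,0],[0,0,0,0,0,0],[0,0,0,0,0,0],[0,0,0,0,0,0],[0,0,0,0,0,0],[0,0,0,0,0,0],[0,0,0,0,0,0]]], jaw=0)

```text
clock: 12.52
eef_pos: [420.2, -153.0, 29.7]
tool_rot: [3.141, -0.001, 0.0]
force: [0.6, -0.1, 3.8]
width: 32.5
```

>>> move_arm(moves=[[[0,0,-0.03,0,0,0],[0,0,-0.08,0,0,0],[0,0,-0.14,0,0,0],[0.045,-0.018,-0.14,0,0,0],[0.095,-0.038,-0.14,0,0,0],[0.145,-0.058,-0.14,0,0,0],[0.19,-0.078,-0.14,0,0,0],[0.212,-0.0865,-0.14,0,0,0],[0.212,-0.0865,-0.14,0,0,0],[0.212,-0.0865,-0.14,0,0,0],[0.212,-0.0865,-0.11,0,0,0],[0.212,-0.0865,-0.08,0,0,0],[0.212,-0.0865,-0.06,0,0,0],[0.212,-0.0865,-0.06,0,0,0],[0.212,-0.0865,-0.06,0,0,0]]])

```text
clock: 14.4
eef_pos: [632.3, -66.6, 90.3]
tool_rot: [3.142, -0.002, -0.0]
force: [-0.5, 0.7, -2.1]
width: 32.6
```

```bash
python3 look.py 632,-66,50 pics/p4.png
```

```text
14.5 [632.6 -66.6  90.7] [ 0.1 -0.3 -1.9] 32.6188480377114
```

View pics/p4.png

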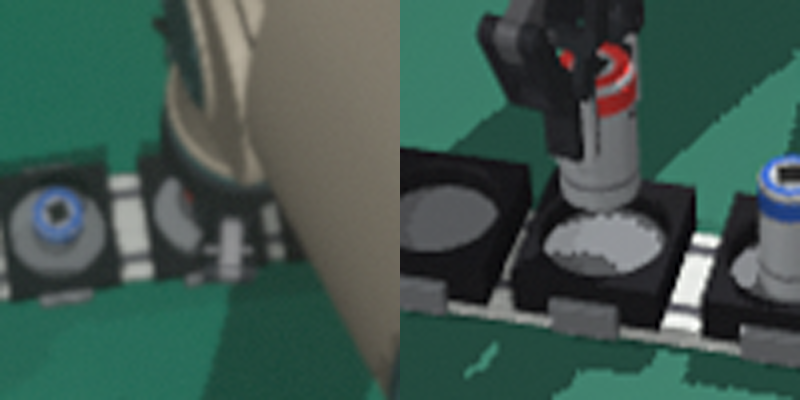

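socket_l is upright over well 3.

>>> move_arm(moves=[[[0,0,0.015,0,0,0],[0,0,0.03,0,0,0],[0,0,0.036,0,0,0],[0,0,0.036,0,0,0],[0,0,0.036,0,0,0]]])

```text
clock: 15.12
eef_pos: [631.8, -66.4, 53.2]
tool_rot: [-3.141, -0.0, 0.0]
force: [-0.2, -0.2, -1.8]
width: 32.4
```

>>> move_arm(moves=[[[0,0,0.001,0,0,0],[0,0,0.002,0,0,0],[0,0,0.002,0,0,0]]])

```text
clock: 15.5
eef_pos: [631.9, -66.6, 51.8]
tool_rot: [3.141, -0.001, -0.0]
force: [-0.6, 0.1, 2.3]
width: 32.5
```

>>> move_arm(moves=[[[0,0,0.001,0,0,0],[0,0,0.001,0,0,0]]])

```text
clock: 15.75
eef_pos: [631.9, -66.5, 51.7]
tool_rot: [3.141, -0.001, -0.0]
force: [-3.3, -0.7, 9.5]
width: 32.7
```

>>> move_arm(moves=[[[0,0,0,0,0,0],[0,0,0,0,0,0],[0,0,0,0,0,0],[0,0,0,0,0,0],[0,0,-0.02,0,0,0],[0,0,-0.06,0,0,0],[0,0,-0.11,0,0,0],[0,0,-0.12,0,0,0],[0,0,-0.12,0,0,0]]], jaw=0.8)

```text
clock: 16.88
eef_pos: [632.1, -66.7, 171.8]
tool_rot: [3.141, -0.002, -0.0]
force: [-0.2, -0.3, -0.4]
width: 68.3
```

```bash
python3 look.py 632,-66,50 pics/p5.png
```

```text
16.975 [630.8 -66.7 169.5] [ 0.5  0.4 -0.6] 67.89728677870103
```

View pics/p5.png

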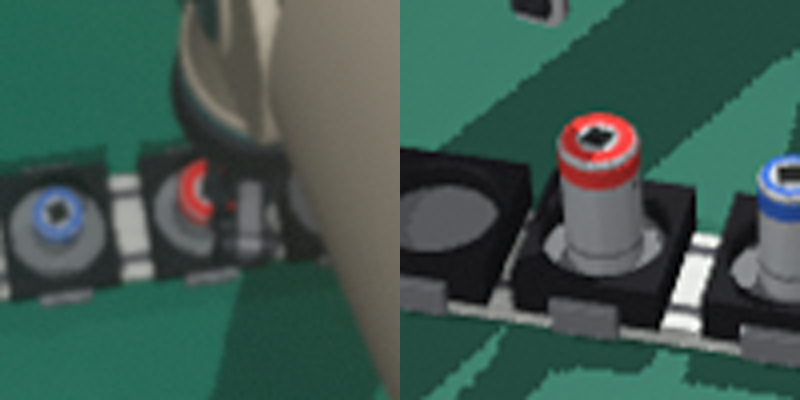

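socket_l stands in well 3. Next is socket_xl (white).

>>> move_arm(moves=[[[-0.025,-0.04,0,0,0,0],[-0.055,-0.085,0,0,0,0],[-0.085,-0.13,0,0,0,0],[-0.115,-0.175,0,0,0,0],[-0.145,-0.22,0,0,0,0],[-0.175,-0.265,0,0,0,0],[-0.205,-0.31,0,0,0,0],[-0.23,-0.345,0,0,0,0],[-0.2405,-0.3635,0,0,0,0],[-0.2405,-0.3635,0,0,0,0],[-0.2405,-0.3635,0,0,0,0],[-0.2405,-0.3635,0.035,0,0,0],[-0.2405,-0.3635,0.07,0,0,0],[-0.2405,-0.3635,0.07,0,0,0],[-0.2405,-0.3635,0.07,0,0,0]]], jaw=1)

```text
clock: 18.85
eef_pos: [392.0, 296.6, 101.0]
tool_rot: [-3.141, -0.001, -0.001]
force: [-0.8, 0.2, -0.0]
width: 85.1
```

```bash
python3 look.py 391,297,70 pics/p6.png
```

```text
18.95 [392.2 297.2 101.5] [-0.1 -0.1  1.1] 85.35681413359278
```

View pics/p6.png

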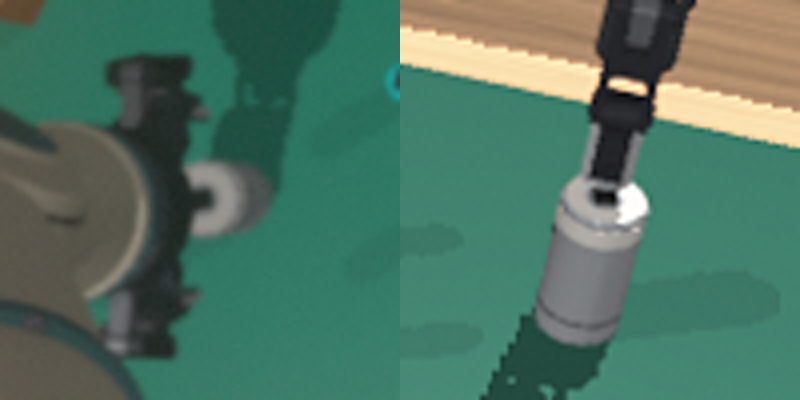

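>>> move_arm(moves=[[[-0.001,0,0.02,0,0,0],[-0.001,0,0.04,0,0,0],[-0.001,0,0.06,0,0,0],[-0.001,0,0.07,0,0,0],[-0.001,0,0.07,0,0,0],[-0.001,0,0.07,0,0,0]]])

```text
clock: 19.7
eef_pos: [390.7, 297.4, 31.1]
tool_rot: [-3.141, -0.001, -0.0]
force: [0.7, 0.2, 0.7]
width: 85.2
```

>>> move_arm(moves=[[[0,0,0,0,0,0],[0,0,0,0,0,0],[0,0,0,0,0,0],[0,0,0,0,0,0],[0,0,0,0,0,0],[0,0,0,0,0,0],[0,0,0,0,0,0]]], jaw=0)

```text
clock: 20.58
eef_pos: [391.0, 297.3, 31.0]
tool_rot: [-3.141, -0.002, -0.0]
force: [0.3, -0.6, 6.1]
width: 38.7
```

>>> move_arm(moves=[[[0,0,-0.03,0,0,0],[0,0,-0.08,0,0,0],[0,0,-0.15,0,0,0],[0.02,0.035,-0.15,0,0,0],[0.05,0.08,-0.15,0,0,0],[0.075,0.13,-0.15,0,0,0],[0.1,0.175,-0.15,0,0,0],[0.13,0.225,-0.15,0,0,0],[0.155,0.275,-0.15,0,0,0],[0.185,0.325,-0.15,0,0,0],[0.21,0.37,-0.15,0,0,0],[0.24,0.415,-0.15,0,0,0],[0.2545,0.4418,-0.15,0,0,0],[0.2545,0.4418,-0.15,0,0,0],[0.2545,0.4418,-0.15,0,0,0],[0.2545,0.4418,-0.11,0,0,0],[0.2545,0.4418,-0.07,0,0,0],[0.2545,0.4418,-0.06,0,0,0],[0.2545,0.4418,-0.06,0,0,0],[0.2545,0.4418,-0.06,0,0,0]]])

```text
clock: 23.08
eef_pos: [646.1, -144.5, 92.2]
tool_rot: [3.141, -0.003, 0.0]
force: [-0.3, 0.2, -2.3]
width: 38.8
```

```bash
python3 look.py 645,-144,50 pics/p7.png
```

```text
23.175 [ 645.9 -144.8   92.1] [ 0.3  0.  -3.9] 38.60771740323416
```

View pics/p7.png

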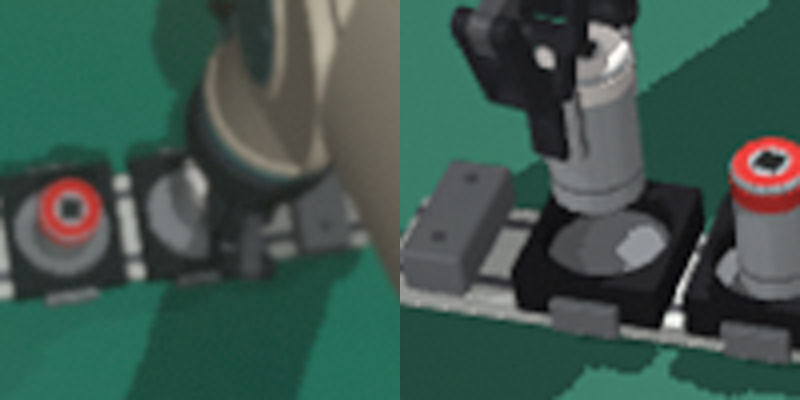

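>>> move_arm(moves=[[[0,0,0.015,0,0,0],[0,0,0.03,0,0,0],[0,0,0.036,0,0,0],[0,0,0.036,0,0,0],[0,0,0.036,0,0,0]]])

```text
clock: 23.8
eef_pos: [644.7, -144.8, 54.0]
tool_rot: [-3.141, -0.0, -0.0]
force: [0.7, 1.2, -3.0]
width: 39.0
```

>>> move_arm(moves=[[[0,0,0.001,0,0,0],[0,0,0.002,0,0,0],[0,0,0.002,0,0,0]]])

```text
clock: 24.18
eef_pos: [644.8, -144.9, 53.0]
tool_rot: [3.141, -0.0, -0.0]
force: [-1.9, -0.9, 2.8]
width: 38.3
```

>>> move_arm(moves=[[[0,0,0.001,0,0,0],[0,0,0.001,0,0,0]]])

```text
clock: 24.42
eef_pos: [644.9, -144.9, 53.0]
tool_rot: [3.141, -0.001, -0.0]
force: [-3.6, 0.4, 10.6]
width: 38.7
```

>>> move_arm(moves=[[[0,0,0,0,0,0],[0,0,0,0,0,0],[0,0,0,0,0,0],[0,0,0,0,0,0],[0,0,-0.02,0,0,0],[0,0,-0.06,0,0,0],[0,0,-0.11,0,0,0],[0,0,-0.12,0,0,0],[0,0,-0.12,0,0,0]]], jaw=0.8)

```text
clock: 25.55
eef_pos: [645.1, -145.0, 172.9]
tool_rot: [3.141, -0.002, -0.0]
force: [-0.6, 0.4, -1.0]
width: 68.2
```

```bash
python3 look.py 645,-144,50 pics/p8.png
```

```text
25.65 [ 643.7 -144.9  170.5] [-1.2 -0.1 -0.8] 68.41438832396544
```

View pics/p8.png

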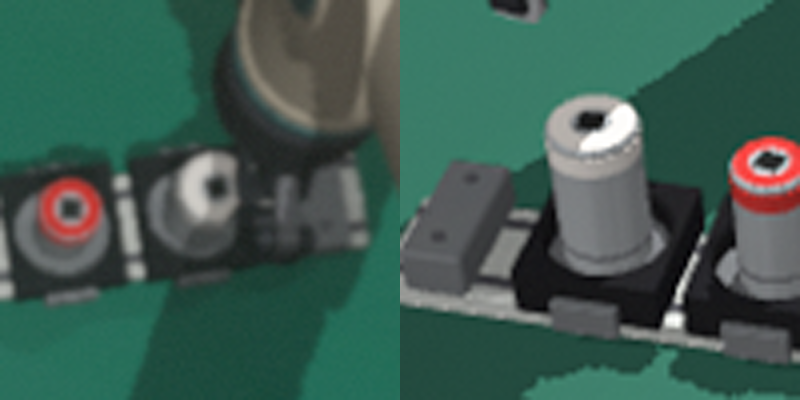

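socket_xl stands in well 4. Last is socket_s (yellow), between the tub and the turquoise look-alikes, with the jaws still along x.

>>> move_arm(moves=[[[-0.02,-0.03,0,0,0,0],[-0.05,-0.075,0,0,0,0],[-0.08,-0.125,0,0,0,0],[-0.11,-0.17,0,0,0,0],[-0.14,-0.215,0,0,0,0],[-0.17,-0.255,0,0,0,0],[-0.1795,-0.2738,0,0,0,0],[-0.1795,-0.2738,0,0,0,0],[-0.1795,-0.2738,0,0,0,0],[-0.1795,-0.2738,0.04,0,0,0],[-0.1795,-0.2738,0.08,0,0,0],[-0.1795,-0.2738,0.08,0,0,0],[-0.1795,-0.2738,0.08,0,0,0]]], jaw=0.8)

```text
clock: 27.28
eef_pos: [466.0, 128.6, 92.0]
tool_rot: [-3.141, -0.001, -0.001]
force: [-0.3, 0.6, 0.3]
width: 68.2
```

```bash
python3 look.py 465,129,60 pics/p9.png
```

```text
27.375 [466.4 129.   92.7] [-0.7  0.   0.5] 68.51651240749358
```

View pics/p9.png

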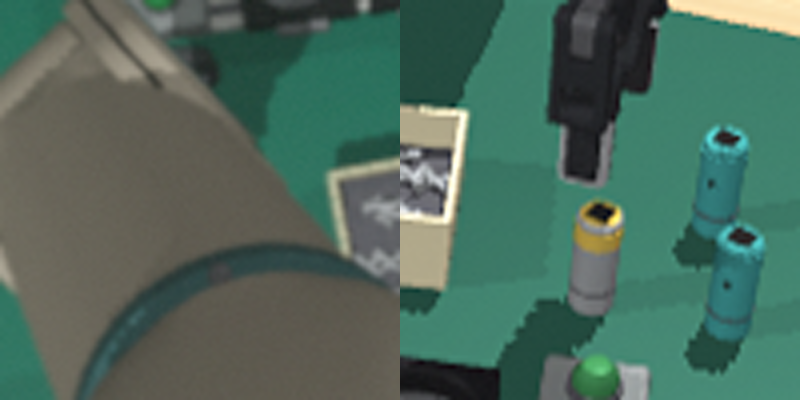

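>>> move_arm(moves=[[[-0.001,0,0.02,0,0,0],[-0.001,0,0.04,0,0,0],[-0.001,0,0.06,0,0,0],[-0.001,0,0.065,0,0,0],[-0.001,0,0.065,0,0,0],[-0.001,0,0.065,0,0,0]]])

```text
clock: 28.12
eef_pos: [464.9, 129.2, 27.2]
tool_rot: [-3.141, -0.002, -0.0]
force: [-0.1, 0.4, 0.3]
width: 68.5
```

>>> move_arm(moves=[[[0,0,0,0,0,0],[0,0,0,0,0,0],[0,0,0,0,0,0],[0,0,0,0,0,0],[0,0,0,0,0,0],[0,0,0,0,0,0],[0,0,0,0,0,0]]], jaw=0)

```text
clock: 29.0
eef_pos: [464.4, 129.0, 26.8]
tool_rot: [3.142, -0.001, 0.0]
force: [-1.2, 0.4, 4.9]
width: 20.3
```

>>> move_arm(moves=[[[0,0,-0.03,0,0,0],[0,0,-0.08,0,0,0],[0,0,-0.14,0,0,0],[0.035,0.011,-0.14,0,0,0],[0.08,0.024,-0.14,0,0,0],[0.12,0.036,-0.14,0,0,0],[0.139,0.0425,-0.14,0,0,0],[0.139,0.0425,-0.14,0,0,0],[0.139,0.0425,-0.14,0,0,0],[0.139,0.0425,-0.1,0,0,0],[0.139,0.0425,-0.07,0,0,0],[0.139,0.0425,-0.06,0,0,0],[0.139,0.0425,-0.06,0,0,0],[0.139,0.0425,-0.06,0,0,0]]])

```text
clock: 30.75
eef_pos: [603.9, 87.0, 87.7]
tool_rot: [-3.141, -0.002, 0.0]
force: [-0.5, -0.1, -1.1]
width: 20.1
```

```bash
python3 look.py 604,86,50 pics/p10.png
```

```text
30.85 [604.   86.7  87.6] [-0.4  0.1 -1.4] 20.212739858736697
```

View pics/p10.png

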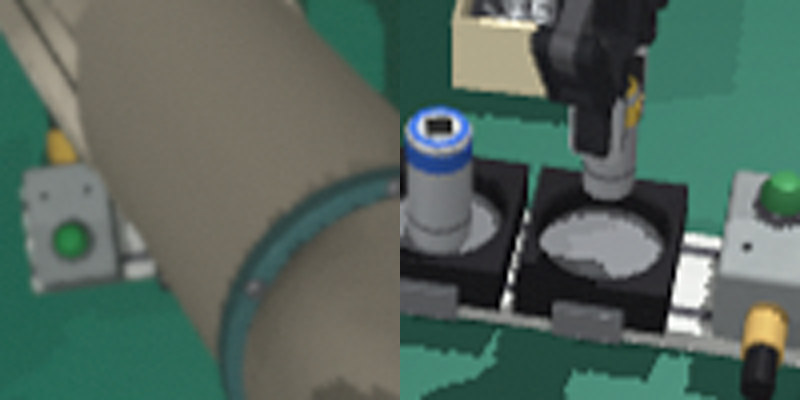

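Held at z 27, so the floor should be met at about 49.

>>> move_arm(moves=[[[0,0,0.015,0,0,0],[0,0,0.03,0,0,0],[0,0,0.036,0,0,0],[0,0,0.036,0,0,0],[0,0,0.036,0,0,0]]])

```text
clock: 31.48
eef_pos: [603.2, 86.5, 50.1]
tool_rot: [-3.142, 0.0, 0.0]
force: [-0.1, 0.3, -1.4]
width: 19.9
```

>>> move_arm(moves=[[[0,0,0.001,0,0,0],[0,0,0.002,0,0,0],[0,0,0.002,0,0,0]]])

```text
clock: 31.85
eef_pos: [603.3, 86.5, 48.8]
tool_rot: [3.142, -0.0, -0.0]
force: [-1.2, -0.0, 3.4]
width: 20.2
```

>>> move_arm(moves=[[[0,0,0.001,0,0,0],[0,0,0.001,0,0,0]]])

```text
clock: 32.1
eef_pos: [603.4, 86.5, 48.8]
tool_rot: [3.141, -0.001, -0.0]
force: [-2.2, -0.5, 11.0]
width: 20.2
```

>>> move_arm(moves=[[[0,0,0,0,0,0],[0,0,0,0,0,0],[0,0,0,0,0,0],[0,0,0,0,0,0],[0,0,-0.02,0,0,0],[0,0,-0.06,0,0,0],[0,0,-0.11,0,0,0],[0,0,-0.16,0,0,0],[-0.03,-0.04,-0.17,0,0,0],[-0.06,-0.085,-0.17,0,0,0],[-0.09,-0.13,-0.17,0,0,0],[-0.12,-0.175,-0.17,0,0,0],[-0.15,-0.22,-0.17,0,0,0],[-0.17,-0.25,-0.17,0,0,0],[-0.18,-0.26,-0.17,0,0,0],[-0.18,-0.26,-0.17,0,0,0],[-0.18,-0.26,-0.17,0,0,0]]], jaw=0.8)

```text
clock: 34.22
eef_pos: [424.6, 344.6, 217.4]
tool_rot: [3.14, -0.001, -0.003]
force: [0.5, -0.6, -0.5]
width: 68.1
```

```bash
python3 look.py 615,0,40 pics/p11.png 100
python3 - <<'E'
from h import *
for n in("top","scene"):
    d=get_image(n)
    for r in models.place_of(n,"tub"): print(n,np.round(r["uv"],1),px2w(d,r["uv"],0)[:2].round(1))
E
```

```text
34.325 [424.5 344.8 217.3] [ 0.4  0.8 -0.2] 68.24997540149019
top [316.  275.2] [450.9  12.9]
scene [322.5 243.4] [454.8   8.7]
```

View pics/p11.png

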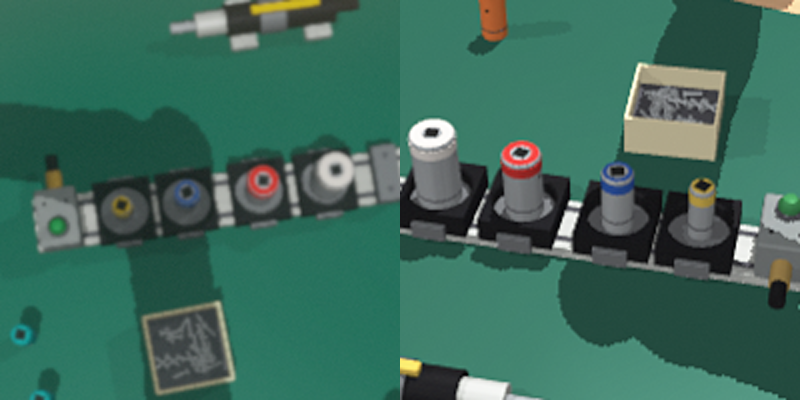

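All four sockets stand upright in their wells, running yellow, blue, red, white away from the green lamp. The tub hasn't moved and the gripper is clear, so I'm handing in.

```bash
python3 -c "
from cell import job
print(job.finish_job())"
```

```text
the job is handed in; nothing more can be done
None
```

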